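# Assemble a pot-core inductor on the measuring jig

## Task

Put the pot-core inductor together on the jig for measuring: fit the wound coil over the spindle fully home in the lower core half, close it with the upper core half so that the two ferrite halves meet squarely, and set the brass clamping weight on top, down the same spindle, flat and centred. The parts lie on the sloping kit rack; ferrite is brittle, so set the upper half and the weight down gently rather than letting them fall, and do not disturb the other things on the bench.

Things in the scene. Friction and masses are not known exactly. Their poses are not given: they have to be found in the camera images.
- jig: Fixed jig: brown board 160 x 100 mm, top 18 mm above the bench, reaching from 52 mm on the -x side of the spindle to 108 mm on its +x side. In a 68 mm nest ring (5 mm high) it holds the lower half of a ferrite pot core; an upright steel spindle passes through its middle. Origin on the bench, on the spindle axis; z up, x along the board. Two black terminals, 30 mm high, stand 85 mm to +x.
- lower_rim (a point): Point on the spindle axis at the rim of the lower core half, 36 mm above the bench; axes as jig. The dark grey half, 59 mm across, 18 mm high, open side up, is fixed. Inside it a ring-shaped well, 48.8 mm across and 12.4 mm deep, runs round a solid centre post, 23.2 mm thick, that ends level with the rim. Two 8 mm slots in its wall at +x and -x; edges taper 1 mm.
- spindle_tip (a point): Top of the plain smooth steel spindle, 5.5 mm thick, 38 mm above the rim of the lower core half; its last 6 mm taper to a 1.8 mm end.
- rack: Fixed sloping rack, 316 mm wide (y), 69 mm deep (x); its grey face rises at 30 deg from the low edge on its +x side (12 mm high, 35 mm from the origin) to its -x side (52 mm high). Origin on the bench under its middle, z up. A 7 mm lip along the low edge stops the parts. Coil, upper half and weight lie flat on the face at y = -100, 0, 100 mm, in any order: their axes lean 30 deg to the rack's +x.
- coil_center (a point): Wound coil: ring-shaped black plastic former filled with copper wire, 46 mm across, 23.6 mm high, bore 26 mm, ends tapered 1 mm, 0.09 to 0.18 kg; either end may go down. Point at its centre, half-way up; z along its axis, away from the rack face at the start. Fully home in the lower half, this point is 0.6 mm below the rim and the coil's top 11.2 mm above the rim.
- upper_half_center (a point): Upper half of the pot core: dark grey ferrite cup, 59.2 mm across, 18 mm high, like the lower half but with a 7.5 mm bore through its centre post; it lies open side down, as it is to be fitted. Point on its axis, half-way up (9 mm); z along its axis to the closed back. Well 48.8 x 12.4 mm deep, edges tapered 1 mm. 0.11 to 0.21 kg. Fitted, this point is 9 mm above the lower rim.
- weight_center (a point): Clamping weight: brass disc 59 mm across, 16 mm high, with a grip hub 36 mm across, 14 mm high on top (30 mm in all) and a 7.5 mm bore right through; 0.38 to 0.58 kg. Point on its axis, half-way up (15 mm from the underside); z along its axis to the hub. Set on the upper half, this point is 33 mm above the lower rim.
- coil: The wound coil; origin at the centre of its lower end.
- upper_half: The upper core half; origin at the centre of its open mating face.
- weight: The clamping weight; origin at the centre of its underside.
- multimeter_center (a point): Bystander: handheld multimeter lying on its back, 190 x 92 x 50 mm, yellow case. Point at its centre, 20 mm up.
- calculator_center (a point): Bystander: dark pocket calculator, 130 x 75 x 16 mm. Point at its centre.
- transformer_center (a point): Bystander: small taped transformer, 34 x 26 x 34 mm. Point at its centre.
Mind the look-alikes: they are no part of the job. Of the things like the weight, leave any that is blue, green or red; of the rest the larger one is meant.

How it is judged:
By the outcome, as a careful person would: the job done as asked, in the order asked, and still so for the second after the job is handed in, with the robot touching nothing.
It also fails if it takes over 72 s, if anything falls off the work surface, if the arm or the gripper's body presses on something with over 40 N, if the wrist force passes 120 N, or if a joint passes its speed limit or range.

## Robot

A 6-joint arm with a two-finger parallel gripper is mounted at the origin on the work surface. World frame = base frame: x ahead of the robot, y to its left, z up, the work surface at z = 0. Lengths are in m, angles in degrees, forces in N, time in s.
With the tool pointing down it reaches from about 0.3 to 0.75 m from the base axis. Payload 8.5 kg.
Tool frame: the origin (TCP) lies at the very end of the fingers, on their centre line; the grasp point (between the pads) lies 19 mm behind it; z points along the fingers, y is the line along which they close (so a half turn about z gives the same grasp; the last joint's range is limited). The gripper opens to 85 mm and grips with 20 to 120 N. Pads are 22 mm wide; open, the fingers measure 114 mm over their backs; the gripper's body (76 mm by 85 mm) begins 54 mm behind the grasp point. The pads swing forward as they close: fully open they stand 13 mm farther back than shut.
Start: joints at [-75.934, 21.807, 74.336, -0, 83.858, -12.336], TCP at [0.245, -0.493, 0.231] pointing down, gripper open.
Joint ranges: [-178.18, 178.18], [-50.72, 133.34], [12.68, 142.11], [-81.47, 261.47], [9.98, 163.14], [-165.26, 165.26]. Speed limits (degrees/s): [136.94, 136.94, 180, 180, 180, 180].

## Interface

Orientations are given as a 3x3 rotation matrix whose columns are the frame's x, y, z axes.
In Python, from rig import env gives the robot as it stands.
- The arm moves only by the tool move_arm, never from a script. Its argument "plan" is a list of rows, each a list of 7 numbers: the turn, a rotation vector about the tool's x, y, z in degrees, then the shift along the tool's x, y, z in cm, then the gripper command: -1 is shut, 1 is fully open, values between are in proportion. In form: [[ax, ay, az, tx, ty, tz, jaw], ...]. A call has 1 to 5 rows; each row is the pose to reach, as a shift and turn from the pose commanded when the call began, along the tool's axes at that moment; what a row does not reach only later rows make up. A row lasts 1/10 s, in which the tool goes at most 50 mm and 8.59 degrees, less where a joint would pass 70% of its speed; a pose out of reach is approached as far as the arm can. A call with a gripper value outside its range is refused whole. The fingers move at their own pace and stop on an object; "squeeze" is the grip in N (left out, the last holds). Time passes only in rows, so rows that repeat a pose let the fingers close. It gives the time, the measured TCP pose, the force, the opening and the grip force at its end, in the units of the state.
- env.observe(): the state, without advancing time (a new reading comes with each control period).
- env.get_image(name): name is "scene" or "top" or "wrist"; returns a dict with "color" (420x560x3 uint8, red, green, blue), "fov_y" (degrees; the focal length in pixels is half the picture's height over the tangent of half this angle, whatever the lens; pixels are square), "cx", "cy" (the principal point, pixels), "R" (3x3) and "t" (3): a world point X has camera coordinates R X + t. Camera axes: x right, y down, z forward; pixel columns grow to the right and rows downward; lengths in m; the calibration is good to about 2 mm. A picture is of the moment at which its call begins. There is no depth.
- env.close_job(): hands the job in; it is judged then, once.
Trained networks look in a picture, given as the dict that the camera call returned (one of the last four; its "shot" number tells which), for a name from the list of things; names that differ only in an ending like _2 or _b are one class to them, and where a whole thing is asked for, a point or a joint stands for the part that bears it (a point fixed in the world has none). Each returns a list of dicts, best first, with "conf" (0 to 1); they miss things now and then, are a little off and sometimes report something else, mostly with a low value. They report only what shows in the picture. A call takes as long as a camera call. They do not tell look-alikes from the thing itself.
- env.outline_of(target, picture): "mask" (420x560 bool, what is visible of it) and "bbox" ([centre column, centre row, width, height] in pixels, round what is visible of it).
- env.tip_of(target, picture): "pixel" ([column, row] in pixels: a listed point, or the origin of a listed thing).
The state is a dict: "time_s": time; "q": joint angles; "qvel": joint speeds; "joint_efforts": joint torques, N m; "position": TCP position; "tool_rot": TCP orientation; "ft_force": force on the tool from outside, world axes, zero at the start; "wrist_torque": the same for the moment, N m; "grip_width": finger opening in m; "gripper_force": force on a finger pad.
Only numpy, scipy, OpenCV 4.12 (cv2) and the standard library are available. Lean on these libraries where they do the work, as an engineer would, in place of code of your own. Each camera call takes 0.05 s, during which the arm holds its last target. There are 200 camera calls.

## Working session

There is one attempt and no reset: what is moved stays moved. The work goes in short steps, Python scripts to look and compute and a tool call to move; the robot and the scene stay as the last step left them, time stands still between calls to the robot, and variables do not carry over. Pictures are saved under pics/ and viewed, at most 10 in all, crops included, and the job is handed in when it is done.

Besides the shell and the picture viewer there is one more tool, called after "Request:" as name(argument=value, ...), one argument or row to a line, values as JSON. move_arm: Moves the arm, as the interface text tells. Its arguments: {"type":"object","properties":{"plan":{"type":"array"},"squeeze":{"type":"number"}},"required":["plan"]}

```bash
ls; mkdir -p pics; python3 - <<'E'
from rig import env
import cv2,numpy as np
o=env.observe(); print(o)
ims=[]
for n in("scene","top"):
    p=env.get_image(n); ims.append(p["color"]); print(n,p["fov_y"],p["cx"],p["cy"],p["R"],p["t"])
    for k in ["jig","lower_rim","spindle_tip","rack","coil_center","upper_half_center","weight_center","multimeter_center","calculator_center","transformer_center"]:
        print(k,[(np.round(d["pixel"],1),round(d["conf"],2)) for d in env.tip_of(k,p)[:3]])
cv2.imwrite("pics/a.png",cv2.cvtColor(ims[0],4)); cv2.imwrite("pics/b.png",cv2.cvtColor(ims[1],4))
E
```

```text
pics
{'time_s': 0.0, 'q': array([-7.59333047e+01,  2.18403675e+01,  7.43845419e+01, -5.51910897e-04,
        8.38567320e+01, -1.23381854e+01]), 'qvel': array([-0.00605864,  0.04914537, -0.06705307,  0.05899252, -0.07910877,
       -0.07031039]), 'joint_efforts': array([-2.57332045e-03, -4.48475718e+01, -2.31278998e+01, -2.81071516e-04,
        4.83744036e-03, -6.18146771e-06]), 'position': array([ 0.24449494, -0.49234829,  0.23071885]), 'tool_rot': array([[ 8.95673472e-01,  4.44712159e-01, -3.55616637e-04],
       [ 4.44712203e-01, -8.95672458e-01,  1.37985564e-03],
       [ 2.95122554e-04, -1.39404715e-03, -9.99998985e-01]]), 'ft_force': array([-0.09099186,  0.44486214, -0.47245573]), 'wrist_torque': array([-0.00624456, -0.02432828,  0.00547363]), 'gripper_force': 0.0, 'grip_width': 0.08510263284010787}
scene 47.58728747473359 276.6207067768545 208.46375499205973 [[ 0.59979927  0.80004715 -0.01286061]
 [ 0.62164929 -0.47605259 -0.62203384]
 [-0.50377872  0.36510065 -0.78288474]] [-0.39723269 -0.28081104  1.40061051]
jig [(array([308.7, 175.6]), 0.67)]
lower_rim [(array([311.8, 165. 
[... 627 characters left out ...]
64154e-01]
 [ 1.80257597e-01 -1.57007443e-03 -9.83618185e-01]] [0.04793333 0.57313596 1.06664994]
jig [(array([214.3, 236.7]), 0.74)]
lower_rim [(array([209.1, 237.2]), 0.62), (array([359.3, 228.9]), 0.29), (array([398.7, 230.7]), 0.27)]
spindle_tip [(array([210., 238.]), 0.72)]
rack [(array([361.5, 228.2]), 0.55)]
coil_center [(array([398.1, 228.3]), 0.78)]
upper_half_center [(array([212.3, 236.9]), 0.71), (array([363.9, 224.5]), 0.53)]
weight_center [(array([283.6, 189. ]), 0.79), (array([289.6, 233.3]), 0.73), (array([361.2, 187.2]), 0.71)]
multimeter_center [(array([322. , 146.7]), 0.71)]
calculator_center [(array([141.1, 187.6]), 0.69)]
transformer_center [(array([138.5, 243.6]), 0.68)]
```

View pics/a.png

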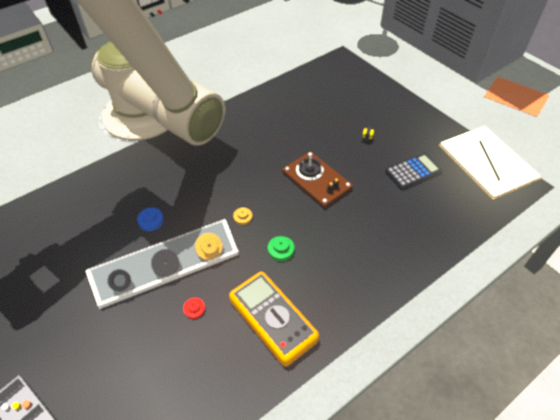

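View pics/b.png

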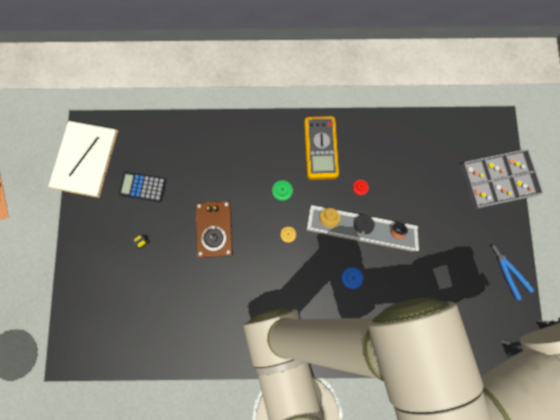

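Scene: jig with nest at top-view (212,237). Rack parts there: brass weight (330,217), dark upper half (364,224), coil (398,230). The small brass piece at (289,234) and the blue, green and red ones are decoys. Next I triangulate.

```bash
cat > h.py <<'E'
import numpy as np, cv2
from rig import env
def ray(p,px):
    f=210/np.tan(np.radians(p["fov_y"]/2)); R=np.array(p["R"]); t=np.array(p["t"])
    d=R.T@np.array([(px[0]-p["cx"])/f,(px[1]-p["cy"])/f,1.]); return -R.T@t, d/np.linalg.norm(d)
def atz(p,px,z):
    c,d=ray(p,px); return c+d*(z-c[2])/d[2]
def tri(obs):
    A=0;b=0
    for p,px in obs:
        c,d=ray(p,px); M=np.eye(3)-np.outer(d,d); A=A+M; b=b+M@c
    X=np.linalg.solve(A,b); return X
def proj(p,X):
    f=210/np.tan(np.radians(p["fov_y"]/2)); c=np.array(p["R"])@X+np.array(p["t"])
    return np.array([p["cx"]+f*c[0]/c[2],p["cy"]+f*c[1]/c[2]])
def tip(k,p,near=None,n=5):
    L=env.tip_of(k,p)[:n]
    if near is not None: L=sorted(L,key=lambda d:np.hypot(*(np.array(d["pixel"])-near)))
    return (np.array(L[0]["pixel"]),L[0]["conf"]) if L else (None,0)
E
python3 - <<'E'
from h import *
S=env.get_image("scene");T=env.get_image("top")
g={"lower_rim":((311,165),(212,237)),"spindle_tip":((311,155),(210,238)),"rack":((165,265),(363,228)),
"coil_center":((117,281),(398,229)),"upper_half_center":((164,264),(364,224)),"weight_center":((208,246),(330,217)),"weight":((208,246),(330,217)),"coil":((117,281),(398,229)),"upper_half":((164,264),(364,224))}
for k,(a,b) in g.items():
    pa,ca=tip(k,S,a,9);pb,cb=tip(k,T,b,9)
    if pa is None or pb is None: print(k,pa,pb);continue
    X=tri([(S,pa),(T,pb)]); print(k,pa.round(1),pb.round(1),X.round(4),(proj(S,X)-pa).round(1),(proj(T,X)-pb).round(1))
for k in("jig","rack"):
    for p in (T,S):
        m=np.uint8(env.outline_of(k,p)[0]["mask"]); print(k,[ (c) for c in cv2.boxPoints(cv2.minAreaRect(cv2.findNonZero(m))).round(1).tolist()])
E
```

```text
lower_rim None [210.5 238.2]
spindle_tip [309.6 152.6] [210.1 237.1] [0.4866 0.2349 0.0777] [-0.1  0. ] [-0.1 -0. ]
rack [167.6 269.4] [360.8 228.6] [ 0.5162 -0.1979 -0.0047] [-0.2  0. ] [-0.1 -0.1]
coil_center [119.6 283.2] [400.1 230.9] [ 0.5048 -0.3023  0.0283] [-1.1  0.1] [-0.8 -0.3]
upper_half_center [165.4 264.7] [363.7 223.4] [ 0.5265 -0.2002  0.031 ] [ 0.2 -0. ] [0.1 0. ]
weight_center [207.4 245.2] [327.6 220.4] [ 0.5363 -0.098   0.0268] [ 0.8 -0.1] [0.5 0.2]
weight [210.4 246.6] [329.6 218.8] [ 0.5427 -0.0994  0.0288] [-1.4  0.2] [-1.  -0.4]
coil [121.3 278. ] [397.3 233.1] [ 0.4979 -0.2934  0.0316] [-0.8  0.1] [-0.6 -0.2]
upper_half [165.5 262.2] [364.  224.6] [ 0.5229 -0.1988  0.035 ] [-0.5  0.1] [-0.3 -0.1]
jig [[391.0, 223.0], [407.0, 223.0], [407.0, 237.0], [391.0, 237.0]]
jig [[279.79998779296875, 171.6999969482422], [303.1000061035156, 143.6999969482422], [353.20001220703125, 185.5], [330.0, 213.5]]
rack [[304.0, 230.0], [309.29998779296875, 203.6999969482422], [421.3999938964844, 226.10000610351562], [416.1000061035156, 252.39999389648438]]
rack [[84.4000015258789, 270.3999938964844], [224.39999389648438, 217.8000030517578], [238.8000030517578, 256.1000061035156], [98.69999694824219, 308.6000061035156]]
```

```bash
python3 - <<'E'
from h import *
a=cv2.imread("pics/a.png")[215:310,80:245];b=cv2.imread("pics/b.png")[200:260,300:425]
a=cv2.resize(a,(500,288),interpolation=2);b=cv2.resize(b,(500,240),interpolation=2)
cv2.imwrite("pics/c.png",np.vstack([a,b]))
E
```

```text
(no output)
```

View pics/c.png

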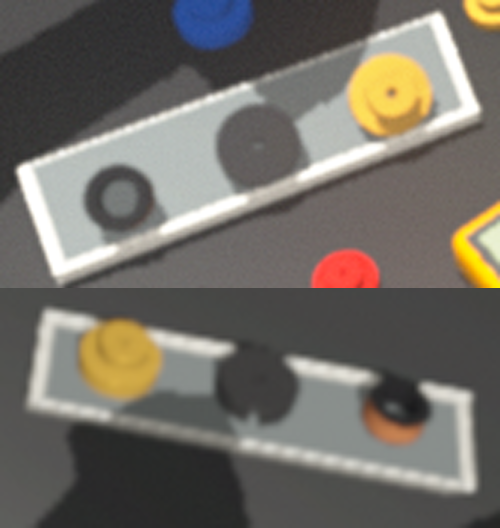

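```bash
cat >> h.py <<'E'
from scipy.spatial.transform import Rotation as Ro
def tooldown(yaw,tilt=0):  # tool x along yaw; tilt leans the axis to +x(yaw)
    c,s=np.cos(np.radians(yaw)),np.sin(np.radians(yaw)); xr=np.array([c,s,0])
    a=np.sin(np.radians(tilt))*xr+np.cos(np.radians(tilt))*np.array([0,0,1])
    y=-np.array([-s,c,0]); z=-a; return np.column_stack([np.cross(y,z),y,z])
def go(P,R):
    o=env.observe(); R0=np.array(o["tool_rot"]); 
    v=Ro.from_matrix(R0.T@R).as_rotvec(degrees=True); s=R0.T@(np.array(P)-o["position"])*100
    print("row",v.round(2).tolist(),s.round(2).tolist())
E
python3 - <<'E'
from h import *
S=env.get_image("scene");T=env.get_image("top")
for z,pt in ((.055,(304,230)),(.019,(309.3,203.7)),(.019,(421.4,226.1)),(.055,(416.1,252.4))): print("T",atz(T,pt,z).round(4))
for z,pt in ((.055,(84.4,270.4)),(.055,(224.4,217.8)),(.019,(238.8,256)),(.019,(98.7,308.6))): print("S",atz(S,pt,z).round(4))
o=env.observe(); print(o["time_s"])
R=tooldown(-9.5,30); C=np.array([.507,-.302,.037]); go(C-R[:,2]*.10,R)
E
```

```text
T [ 0.5063 -0.0255  0.055 ]
T [ 0.5885 -0.0451  0.019 ]
T [ 0.5185 -0.3704  0.019 ]
T [ 0.4401 -0.3369  0.055 ]
S [ 0.451 -0.347  0.055]
S [ 0.5133 -0.0362  0.055 ]
S [ 0.5979 -0.057   0.019 ]
S [ 0.5286 -0.3607  0.019 ]
2.4
row [9.4, -29.0, 35.07] [36.04, -2.47, 10.77]
```

Request:
move_arm(
  plan=[
    [9, -29, 35, 36, -2.5, 10.8, 1],
    [9, -29, 35, 36, -2.5, 10.8, 1],
    [9, -29, 35, 36, -2.5, 10.8, 1],
    [9, -29, 35, 36, -2.5, 10.8, 1],
    [9, -29, 35, 36, -2.5, 10.8, 1],
  ],
  squeeze=40,
)

```text
time_s: 2.9
position: [0.4396, -0.3782, 0.1642]
tool_rot: [[0.894, -0.086, -0.439], [-0.072, -0.996, 0.048], [-0.441, -0.011, -0.897]]
ft_force: [-0.2, -2.0, 0.8]
grip_width: 0.0853
gripper_force: 0.0
```

```bash
python3 - <<'E'
from h import *
R=tooldown(-11.5,30); C=np.array([.507,-.302,.037]); go(C-R[:,2]*.10,R)
E
```

```text
row [2.52, -3.77, 6.1] [11.73, -7.56, -1.15]
```

Request:
move_arm(
  plan=[
    [2.5, -3.8, 6, 11.7, -7.6, -1.2, 1],
    [2.5, -3.8, 6, 11.7, -7.6, -1.2, 1],
    [2.5, -3.8, 6, 11.7, -7.6, -1.2, 1],
    [2.5, -3.8, 6, 11.7, -7.6, -1.2, 1],
    [2.5, -3.8, 6, 11.7, -7.6, -1.2, 1],
  ],
)

```text
time_s: 3.4
position: [0.5546, -0.3118, 0.1241]
tool_rot: [[0.851, -0.192, -0.489], [-0.164, -0.981, 0.1], [-0.499, -0.004, -0.867]]
ft_force: [-0.4, 0.2, 0.2]
grip_width: 0.0855
gripper_force: 0.0
```

```bash
python3 - <<'E'
from h import *
o=env.observe();print(o["position"],o["tool_rot"][:,2],o["tool_rot"][:,1],o["time_s"])
W=env.get_image("wrist");cv2.imwrite("pics/d.png",cv2.cvtColor(W["color"],4))
print(W["fov_y"],W["cx"],W["cy"],W["R"],W["t"])
for k in("coil_center","coil","upper_half_center","rack"):
    print(k,[(np.round(d["pixel"],1),round(d["conf"],2)) for d in env.tip_of(k,W)[:3]])
print("proj TCP", proj(W,o["position"]+o["tool_rot"][:,2]*.1))
E
```

```text
[ 0.55457102 -0.31180868  0.12405633] [-0.48875189  0.09957116 -0.86672209] [-0.19211006 -0.98136348 -0.00440896] 3.4
63.04455485848349 278.010414810974 220.95706645060835 [[-0.19204225 -0.98138105 -0.00331788]
 [-0.67071282  0.12877938  0.73045204]
 [-0.71642452  0.142503   -0.68295593]] [-0.19937513  0.35157754  0.68478291]
coil_center [(array([273.6, 221.6]), 0.68)]
coil [(array([271.9, 217.7]), 0.6)]
upper_half_center [(array([136.7, 220.9]), 0.79)]
rack [(array([153.5, 196.1]), 0.68)]
proj TCP [277.49439561 222.08411734]
```

View pics/d.png

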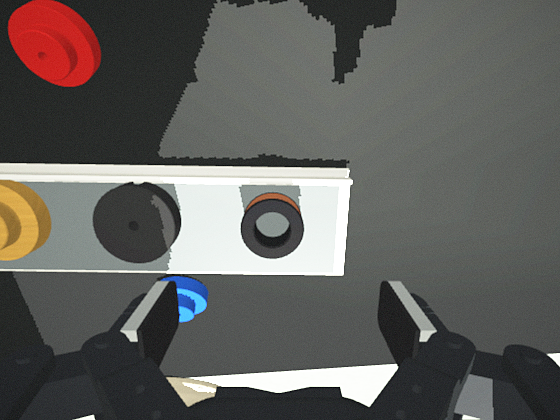

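The wrist view shows the coil ring centred at (272,227), the upper half at (137,221), the rack's lip edge at rows 163–182 and its back edge near row 272.

```bash
python3 - <<'E'
from h import *
W=env.get_image("wrist")
xr=np.array([np.cos(np.radians(-12)),np.sin(np.radians(-12)),0]);yr=np.array([-xr[1],xr[0],0])
for z,pt in ((.052,(200,272)),(.018,(200,165)),(.012,(200,165)),(.012,(200,182)),(.018,(200,182))):
    X=atz(W,pt,z);print(z,pt,X.round(4),"xr",(X@xr).round(4))
print("right end",atz(W,(349,272),.052)@yr)
a=.5*xr+np.array([0,0,np.cos(np.pi/6)])
for O in (.54,.545,.55):
  for k,h,px in (("coil",.0118,(273.6,221.6)),("coiltop",.0236,(272,228)),("upper",.009,(136.7,220.9)),("uppertop",.018,(135,222))):
    p0=O*xr+np.array([0,0,.032])+a*h; c,d=ray(W,px); X=c+d*((p0-c)@a)/(d@a)
    if "top" in k: X=X-a*h/2
    print(O,k,X.round(4),"rackx",(X@xr-O).round(4),"y",(X@yr).round(4))
E
```

```text
0.052 (200, 272) [ 0.4725 -0.2325  0.052 ] xr 0.5105
0.018 (200, 165) [ 0.5514 -0.2566  0.018 ] xr 0.5927
0.012 (200, 165) [ 0.5472 -0.2541  0.012 ] xr 0.5881
0.012 (200, 182) [ 0.5319 -0.2483  0.012 ] xr 0.5719
0.018 (200, 182) [ 0.5366 -0.251   0.018 ] xr 0.577
right end -0.2501569864084926
0.54 coil [ 0.5038 -0.3     0.0368] rackx 0.0152 y -0.1887
0.54 coiltop [ 0.503  -0.2988  0.0375] rackx 0.0142 y -0.1876
0.54 upper [ 0.5227 -0.1982  0.0352] rackx 0.0125 y -0.0852
0.54 uppertop [ 0.5238 -0.201   0.0342] rackx 0.0142 y -0.0877
0.545 coil [ 0.5057 -0.3004  0.0386] rackx 0.0121 y -0.1887
0.545 coiltop [ 0.5049 -0.2992  0.0392] rackx 0.0111 y -0.1877
0.545 upper [ 0.5244 -0.1997  0.0369] rackx 0.0094 y -0.0863
0.545 uppertop [ 0.5255 -0.2024  0.036 ] rackx 0.0111 y -0.0888
0.55 coil [ 0.5076 -0.3008  0.0404] rackx 0.009 y -0.1887
0.55 coiltop [ 0.5068 -0.2996  0.041 ] rackx 0.0081 y -0.1877
0.55 upper [ 0.526  -0.2011  0.0387] rackx 0.0064 y -0.0873
0.55 uppertop [ 0.5271 -0.2039  0.0378] rackx 0.008 y -0.0898
```

```bash
python3 - <<'E'
from h import *
R=tooldown(-12,30); C=np.array([.5053,-.2998,.0389]); go(C-R[:,2]*.0018,R)
E
```

```text
row [0.19, -0.18, 0.77] [-0.03, -0.32, 9.82]
```

Request:
move_arm(
  plan=[
    [0.2, -0.2, 0.8, 0, -0.3, 4, 1],
    [0.2, -0.2, 0.8, 0, -0.3, 7.5, 1],
    [0.2, -0.2, 0.8, 0, -0.3, 9, 1],
    [0.2, -0.2, 0.8, 0, -0.3, 9.8, 1],
    [0.2, -0.2, 0.8, 0, -0.3, 9.8, 1],
  ],
)

```text
time_s: 4.2
position: [0.5066, -0.2998, 0.0398]
tool_rot: [[0.846, -0.208, -0.49], [-0.179, -0.978, 0.105], [-0.502, -0.001, -0.865]]
ft_force: [-0.7, 0.6, 0.2]
grip_width: 0.0855
gripper_force: 0.0
```

Request:
move_arm(
  plan=[
    [0, 0, 0, 0, 0, 0, -1],
    [0, 0, 0, 0, 0, 0, -1],
    [0, 0, 0, 0, 0, 0, -1],
    [0, 0, 0, 0, 0, 0, -1],
    [0, 0, 0, 0, 0, 0, -1],
  ],
)

```text
time_s: 4.7
position: [0.5079, -0.2998, 0.0409]
tool_rot: [[0.848, -0.207, -0.488], [-0.18, -0.978, 0.102], [-0.499, 0.001, -0.867]]
ft_force: [3.4, -0.4, 5.5]
grip_width: 0.0425
gripper_force: 39.9
```

```bash
python3 - <<'E'
from h import *
W=env.get_image("wrist");cv2.imwrite("pics/e.png",cv2.cvtColor(W["color"],4))
E
```

```text
(no output)
```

View pics/e.png

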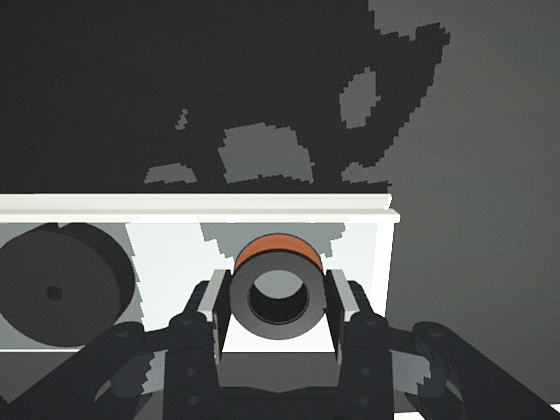

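The coil sits between the pads with its top ring centred near (278,295). I'll check that against the projected grasp axis.

```bash
python3 - <<'E'
from h import *
W=env.get_image("wrist"); o=env.observe(); P=o["position"];R=o["tool_rot"]
for s in (0,.01,.02,.038): print(s,proj(W,P-R[:,2]*s).round(1),[proj(W,P-R[:,2]*s+R[:,0]*e*.011+R[:,1]*.0225).round(0).tolist() for e in(-1,1)])
print([(d["pixel"],d["conf"]) for d in env.tip_of("coil_center",W)[:2]])
for rad in (.023,.013):
  for s in (.008,.010,.012):
    print(rad,s,[proj(W,P-R[:,2]*s+rad*(R[:,0]*np.cos(t)+R[:,1]*np.sin(t))).round(0).tolist() for t in np.radians([0,90,180,270])])
E
```

```text
0 [277.4 286.1] [[325.0, 307.0], [327.0, 264.0]]
0.01 [277.4 297. ] [[328.0, 319.0], [330.0, 274.0]]
0.02 [277.4 309.4] [[332.0, 333.0], [334.0, 285.0]]
0.038 [277.3 336.7] [[339.0, 362.0], [342.0, 309.0]]
[([278.6, 282.5], 0.66)]
0.023 0.008 [[277.0, 246.0], [330.0, 295.0], [277.0, 339.0], [225.0, 295.0]]
0.023 0.01 [[277.0, 248.0], [330.0, 297.0], [277.0, 342.0], [224.0, 297.0]]
0.023 0.012 [[277.0, 249.0], [331.0, 299.0], [277.0, 345.0], [224.0, 299.0]]
0.013 0.008 [[277.0, 268.0], [307.0, 295.0], [277.0, 320.0], [248.0, 295.0]]
0.013 0.01 [[277.0, 270.0], [307.0, 297.0], [277.0, 323.0], [247.0, 297.0]]
0.013 0.012 [[277.0, 272.0], [308.0, 299.0], [277.0, 326.0], [247.0, 299.0]]
```

Request:
move_arm(
  plan=[
    [0, 0, 0, 0, 0, -0.5, -1],
    [0, 0, 0, 0, 0, -1.5, -1],
    [0, 0, 0, 0, 0, -3, -1],
    [0, 0, 0, 0, 0, -5, -1],
    [0, 0, 0, 0, 0, -6, -1],
  ],
)

```text
time_s: 5.35
position: [0.5375, -0.3061, 0.0934]
tool_rot: [[0.848, -0.207, -0.488], [-0.18, -0.978, 0.103], [-0.499, 0.001, -0.867]]
ft_force: [0.3, -0.2, -0.6]
grip_width: 0.0426
gripper_force: 40.7
```

```bash
python3 - <<'E'
from h import *
W=env.get_image("wrist");S=env.get_image("scene");o=env.observe();print(o["ft_force"],o["grip_width"],o["position"])
s=cv2.resize(S["color"][200:330,60:240],(400,290),interpolation=2)
w=cv2.resize(W["color"][200:410,140:430],(400,290),interpolation=2)
cv2.imwrite("pics/f.png",cv2.cvtColor(np.hstack([w,s]),4))
E
```

```text
[ 0.22453718  1.77717035 -0.77111295] 0.04276319473314923 [ 0.53727199 -0.30607058  0.09280156]
```

View pics/f.png

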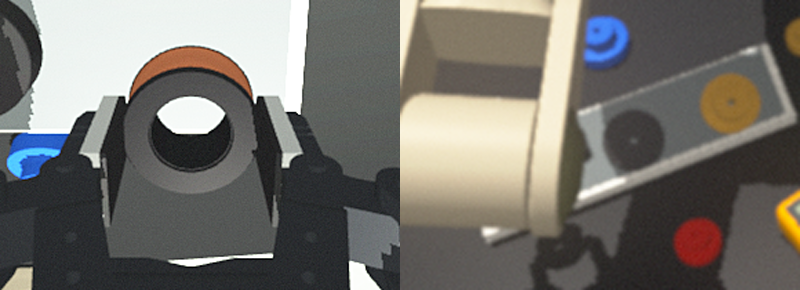

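The coil is held and centred. Now to the jig, to hover short of the spindle for a close look.

```bash
python3 - <<'E'
from h import *
go([.42,.235,.17],tooldown(0,0))
E
```

```text
row [-3.07, 29.82, -11.67] [-23.51, -50.51, 4.58]
```

Request:
move_arm(
  plan=[
    [0, 4, 0, -2.5, 0, -4.3, -1],
    [-1, 10, -3, -5, 0, -8.7, -1],
    [-3, 30, -11.7, -26, -50, -3, -1],
    [-3, 30, -11.7, -26, -50, -3, -1],
    [-3, 30, -11.7, -26, -50, -3, -1],
  ],
)

```text
time_s: 5.95
position: [0.5067, -0.1573, 0.2073]
tool_rot: [[1.0, 0.0, 0.005], [0.0, -1.0, 0.003], [0.005, -0.003, -1.0]]
ft_force: [1.1, 0.0, -1.3]
grip_width: 0.0425
gripper_force: 41.2
```

```bash
python3 - <<'E'
from h import *
go([.42,.235,.17],tooldown(0,0))
E
```

```text
row [-0.15, -0.31, 0.01] [-8.68, -39.22, 3.78]
```

Request:
move_arm(
  plan=[
    [-0.2, -0.3, 0, -8.7, -39.2, 3.8, -1],
    [-0.2, -0.3, 0, -8.7, -39.2, 3.8, -1],
    [-0.2, -0.3, 0, -8.7, -39.2, 3.8, -1],
    [-0.2, -0.3, 0, -8.7, -39.2, 3.8, -1],
    [-0.2, -0.3, 0, -8.7, -39.2, 3.8, -1],
  ],
)

```text
time_s: 6.45
position: [0.4532, 0.0854, 0.1834]
tool_rot: [[1.0, -0.001, -0.005], [-0.001, -1.0, -0.001], [-0.005, 0.001, -1.0]]
ft_force: [0.6, 0.5, -0.3]
grip_width: 0.0426
gripper_force: 41.2
```

Request:
move_arm(
  plan=[
    [0, 0, 0, -2.2, -14.5, 1.4, -1],
    [0, 0, 0, -2.2, -14.5, 1.4, -1],
    [0, 0, 0, -2.2, -14.5, 1.4, -1],
    [0, 0, 0, -2.2, -14.5, 1.4, -1],
  ],
)

```text
time_s: 6.85
position: [0.4302, 0.2328, 0.1688]
tool_rot: [[1.0, 0.006, -0.007], [0.006, -1.0, -0.001], [-0.007, 0.001, -1.0]]
ft_force: [1.1, -1.4, -0.7]
grip_width: 0.0428
gripper_force: 41.2
```

```bash
python3 - <<'E'
from h import *
W=env.get_image("wrist");o=env.observe();print(o["time_s"],o["position"],o["tool_rot"])
cv2.imwrite("pics/g.png",cv2.cvtColor(W["color"],4))
for k,z in(("lower_rim",.036),("spindle_tip",.074),("jig",0)):
    for d in env.tip_of(k,W)[:2]: print(k,np.round(d["pixel"],1),d["conf"],atz(W,d["pixel"],z).round(4))
print([(d["pixel"],d["conf"]) for d in env.tip_of("coil_center",W)[:2]])
P=o["position"];R=o["tool_rot"]
for s in (-.002,.003,.01): print(s,[proj(W,P-R[:,2]*s+.022*(R[:,0]*np.cos(t)+R[:,1]*np.sin(t))).round(0).tolist() for t in np.radians([0,90,180,270])])
E
```

```text
6.9 [0.43110972 0.230561   0.16909342] [[ 0.99997071  0.00433484 -0.00630713]
 [ 0.00432532 -0.99998949 -0.00152284]
 [-0.00631366  0.00149551 -0.99997895]]
lower_rim [273.1 130.8] 0.85 [0.4934 0.2363 0.036 ]
spindle_tip [277.2 137.6] 0.6 [0.4908 0.2331 0.074 ]
jig [273.7 130.1] 0.61 [0.4923 0.2362 0.    ]
[([277.8, 284.0], 0.7)]
-0.002 [[282.0, 238.0], [329.0, 283.0], [282.0, 324.0], [235.0, 282.0]]
0.003 [[282.0, 242.0], [331.0, 288.0], [282.0, 330.0], [233.0, 288.0]]
0.01 [[282.0, 248.0], [333.0, 296.0], [282.0, 339.0], [231.0, 295.0]]
```

View pics/g.png

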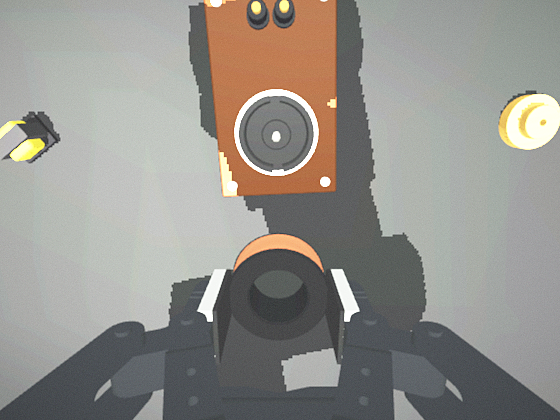

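Close up, the nest and core centre shows at (276.5,132), with the coil ring at about (278,292) in the gripper.

```bash
python3 - <<'E'
from h import *
W=env.get_image("wrist");o=env.observe();print(o["position"],proj(W,o["position"]).round(1))
for k,z in(("lower_rim",.036),("spindle_tip",.074)):
    for d in env.tip_of(k,W)[:1]: print(k,np.round(d["pixel"],1),d["conf"],atz(W,d["pixel"],z).round(4))
c=W["color"].astype(int); m=np.uint8((c.min(2)>200)); m[:80]=0;m[182:]=0;m[:,:228]=0;m[:,325:]=0
n,l,st,ce=cv2.connectedComponentsWithStats(m); i=max(range(1,n),key=lambda i:st[i,2]*st[i,3]); print(st[i],ce[i])
pts=cv2.findNonZero(np.uint8(l==i)); h=cv2.convexHull(pts); e=cv2.fitEllipse(h); print(e,atz(W,e[0],.023).round(4))
go([.489,.2355,.13],tooldown(0,0))
E
```

```text
[0.4329648  0.22749654 0.17000872] [277.2 285.9]
lower_rim [269.8 134.5] 0.92 [0.4935 0.2331 0.036 ]
spindle_tip [268.4 141.1] 0.65 [0.4912 0.2333 0.074 ]
[ 228   93   83   86 1250] [270.1928 131.6   ]
((268.9392395019531, 135.7396240234375), (83.46975708007812, 85.84552001953125), 172.2827911376953) [0.4918 0.2341 0.023 ]
row [0.06, 0.24, -0.12] [5.61, -0.8, 3.99]
```

Request:
move_arm(
  plan=[
    [0, 0.2, 0, 5.8, -0.6, 4, -1],
    [0, 0.2, 0, 5.8, -0.6, 4, -1],
    [0, 0.2, 0, 5.8, -0.6, 6, -1],
    [0, 0.2, 0, 5.8, -0.6, 7, -1],
    [0, 0.2, 0, 5.8, -0.6, 7, -1],
  ],
)

```text
time_s: 7.75
position: [0.4897, 0.234, 0.0987]
tool_rot: [[1.0, -0.001, -0.004], [-0.001, -1.0, -0.002], [-0.004, 0.002, -1.0]]
ft_force: [-0.4, 0.6, 0.0]
grip_width: 0.0421
gripper_force: 41.2
```

```bash
python3 - <<'E'
from h import *
W=env.get_image("wrist");W=env.get_image("wrist");o=env.observe();print(o["time_s"],o["position"],o["ft_force"],proj(W,o["position"]).round(1))
print([(d["pixel"],d["conf"]) for d in env.tip_of("spindle_tip",W)[:2]])
w=cv2.resize(W["color"][210:370,190:370],(720,600),interpolation=2)
w=cv2.convertScaleAbs(w,alpha=1.7,beta=20)
cv2.imwrite("pics/i.png",cv2.cvtColor(w,4))
E
```

```text
7.85 [0.49048418 0.23447565 0.10049317] [ 0.39474905 -0.98597466 -0.99253362] [276.6 286. ]
[([279.6, 262.1], 0.77)]
```

View pics/i.png

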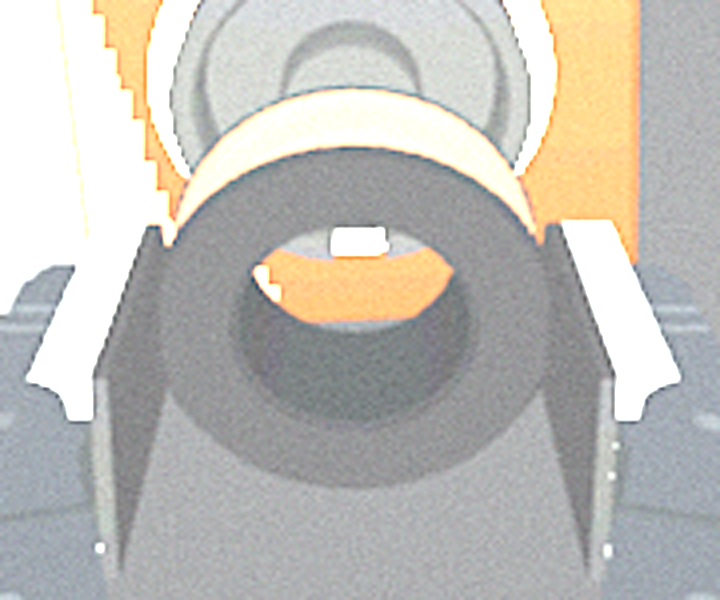

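The view through the bore shows only the nest and board at -x, so the spindle is hidden. The coil sits about 2.5 mm to -x of the TCP and is held by its top few mm. I'll back off and fix the nest centre precisely, with the arm settled.

Request:
move_arm(
  plan=[
    [0, 0, 0, 0, 0, -3, -1],
    [0, 0, 0, -5, 0, -5, -1],
    [0, 0, 0, -6, 0, -5, -1],
    [0, 0, 0, -6, 0, -5, -1],
    [0, 0, 0, -6, 0, -5, -1],
  ],
)

```text
time_s: 8.4
position: [0.431, 0.2348, 0.1502]
tool_rot: [[1.0, 0.0, 0.001], [0.0, -1.0, -0.001], [0.001, 0.001, -1.0]]
ft_force: [0.4, -0.1, -1.0]
grip_width: 0.0422
gripper_force: 41.3
```

```bash
cat >> h.py <<'E'
def rings(W,c0,radii):
    # fit concentric circles (world, known z,r) edges: max summed gradient along radius
    g=cv2.GaussianBlur(cv2.cvtColor(W["color"],cv2.COLOR_RGB2GRAY),(0,0),0.8).astype(np.float32)
    th=np.radians(np.arange(0,360,3)); best={}
    for z,r in radii:
        def val(c,rr):
            X=np.c_[c[0]+rr*np.cos(th),c[1]+rr*np.sin(th),np.full(len(th),z)]
            f=210/np.tan(np.radians(W["fov_y"]/2)); q=X@np.array(W["R"]).T+np.array(W["t"])
            u=(W["cx"]+f*q[:,0]/q[:,2]).astype(np.float32);v=(W["cy"]+f*q[:,1]/q[:,2]).astype(np.float32)
            return cv2.remap(g,u[None],v[None],1)[0]
        s=[]
        for dx in np.arange(-6,6.1,.5):
            for dy in np.arange(-6,6.1,.5):
                c=(c0[0]+dx/1000,c0[1]+dy/1000); d=np.abs(val(c,r+.0007)-val(c,r-.0007)); s.append((np.minimum(d,40).mean(),c))
        s.sort(reverse=True); best[(z,r)]=s[0]; print(z,r,round(float(s[0][0]),1),np.round(s[0][1],4),round(float(s[10][0]),1))
    return best
E
python3 - <<'E'
from h import *
for i in range(3): W=env.get_image("wrist")
o=env.observe();print(o["time_s"],o["position"],o["qvel"].round(2),proj(W,o["position"]).round(1))
for k,z in(("lower_rim",.036),("spindle_tip",.074)):
    for d in env.tip_of(k,W)[:1]: print(k,np.round(d["pixel"],1),d["conf"],atz(W,d["pixel"],z).round(4))
rings(W,(.492,.234),[(.023,.034),(.036,.0295),(.036,.0244),(.036,.0116)])
w=W["color"][60:200,190:360]; cv2.imwrite("pics/j.png",cv2.cvtColor(cv2.resize(w,(680,560),interpolation=2),4))
E
```

```text
8.55 [0.43123898 0.23458453 0.1494139 ] [0.11 0.07 0.22 0.03 0.05 0.02] [277.2 286. ]
lower_rim [280.  134.6] 0.73 [0.4935 0.2325 0.036 ]
spindle_tip [277.4 143.7] 0.6 [0.4899 0.2344 0.074 ]
0.023 0.034 40.0 [0.491 0.234] 36.6
0.036 0.0295 38.2 [0.4905 0.234 ] 33.6
0.036 0.0244 21.1 [0.491  0.2355] 19.5
0.036 0.0116 13.8 [0.491 0.234] 10.5
```

```bash
python3 - <<'E'
from h import *
W=env.get_image("wrist");o=env.observe();P=o["position"]
for s in (.001,.003,.005,.007,.009,.011):
    print("s",s); rings(W,(P[0]-.002,P[1]),[(P[2]+s,.014),(P[2]+s-.001,.013),(P[2]+s-.001,.023),(P[2]+s,.022)])
print(P)
E
```

```text
s 0.001
0.1503908589264153 0.014 11.6 [0.4348 0.2406] 10.3
0.1493908589264153 0.013 10.5 [0.4348 0.2406] 8.1
0.1493908589264153 0.023 16.2 [0.4258 0.2341] 15.1
0.1503908589264153 0.022 17.2 [0.4343 0.2346] 15.4
s 0.003
0.1523908589264153 0.014 10.5 [0.4263 0.2341] 9.1
0.1513908589264153 0.013 9.7 [0.4268 0.2341] 7.7
0.1513908589264153 0.023 18.9 [0.4268 0.2341] 15.6
0.1523908589264153 0.022 16.5 [0.4348 0.2346] 15.1
s 0.005
0.1543908589264153 0.014 10.0 [0.4273 0.2341] 7.7
0.1533908589264153 0.013 10.9 [0.4278 0.2341] 7.7
0.1533908589264153 0.023 19.5 [0.4278 0.2341] 16.9
0.1543908589264153 0.022 16.1 [0.4303 0.2341] 14.4
s 0.007
0.1563908589264153 0.014 9.0 [0.4283 0.2341] 7.0
0.1553908589264153 0.013 11.5 [0.4288 0.2341] 8.0
0.1553908589264153 0.023 18.8 [0.4293 0.2346] 17.4
0.1563908589264153 0.022 17.8 [0.4298 0.2341] 15.2
s 0.009
0.1583908589264153 0.014 7.9 [0.4293 0.2341] 6.7
0.1573908589264153 0.013 11.6 [0.4298 0.2341] 8.3
0.1573908589264153 0.023 17.8 [0.4303 0.2336] 16.1
0.1583908589264153 0.022 19.3 [0.4308 0.2341] 16.0
s 0.011
0.1603908589264153 0.014 6.9 [0.4303 0.2346] 6.0
0.1593908589264153 0.013 11.5 [0.4308 0.2341] 8.2
0.1593908589264153 0.023 16.8 [0.4313 0.2361] 15.4
0.1603908589264153 0.022 19.1 [0.4318 0.2341] 17.2
[0.43084794 0.23458499 0.14939086]
```

Request:
move_arm(
  plan=[
    [0, 0, 0, 5, 0, 0, -1],
    [0, 0, 0, 6.2, 0, 2, -1],
    [0, 0, 0, 6.2, 0, 6, -1],
    [0, 0, 0, 6.2, 0, 8.8, -1],
    [0, 0, 0, 6.2, 0, 9.0, -1],
  ],
)

```text
time_s: 9.2
position: [0.4908, 0.234, 0.0564]
tool_rot: [[1.0, -0.001, -0.008], [-0.001, -1.0, -0.003], [-0.008, 0.003, -1.0]]
ft_force: [-0.4, -0.1, -0.9]
grip_width: 0.0426
gripper_force: 41.3
```

```bash
python3 - <<'E'
from h import *
W=env.get_image("wrist");W=env.get_image("wrist");o=env.observe();print(o["position"],o["ft_force"],o["grip_width"]); go([.4927,.2344,.0545],tooldown(0,0))
E
```

```text
[0.49268218 0.23461424 0.05995077] [-0.3214024   0.46091502 -1.1021237 ] 0.04263318241256821
row [0.06, 0.07, -0.01] [0.0, 0.02, 0.55]
```

Request:
move_arm(
  plan=[
    [0, 0, 0, 0, 0, 0.5, -1],
    [0, 0, 0, 0, 0, 0.8, -1],
    [0, 0, 0, 0, 0, 1.0, -1],
    [0, 0, 0, 0, 0, 1.2, -1],
    [0, 0, 0, 0, 0, 1.2, -1],
  ],
)

```text
time_s: 9.8
position: [0.4923, 0.2346, 0.0478]
tool_rot: [[1.0, -0.0, -0.001], [-0.0, -1.0, -0.001], [-0.001, 0.001, -1.0]]
ft_force: [-0.3, -0.1, -1.6]
grip_width: 0.0423
gripper_force: 41.3
```

Request:
move_arm(
  plan=[
    [0, 0, 0, 0, 0, 0.3, -1],
    [0, 0, 0, 0, 0, 0.5, -1],
    [0, 0, 0, 0, 0, 0.7, -1],
    [0, 0, 0, 0, 0, 0.7, -1],
  ],
)

```text
time_s: 10.2
position: [0.4922, 0.2345, 0.0405]
tool_rot: [[1.0, -0.0, -0.001], [-0.0, -1.0, -0.001], [-0.001, 0.001, -1.0]]
ft_force: [-0.1, 0.7, -1.3]
grip_width: 0.0422
gripper_force: 41.3
```

Request:
move_arm(
  plan=[
    [0, 0, 0, 0, 0, 0.15, -1],
    [0, 0, 0, 0, 0, 0.3, -1],
    [0, 0, 0, 0, 0, 0.4, -1],
    [0, 0, 0, 0, 0, 0.4, -1],
  ],
)

```text
time_s: 10.6
position: [0.4925, 0.2346, 0.0384]
tool_rot: [[1.0, 0.0, 0.001], [0.0, -1.0, -0.001], [0.001, 0.001, -1.0]]
ft_force: [-5.6, -1.6, 16.0]
grip_width: 0.0424
gripper_force: 43.0
```

Request:
move_arm(
  plan=[
    [0, 0, 0, 0, 0, -0.1, -1],
    [0, 0, 0, 0, 0, -0.1, 1],
    [0, 0, 0, 0, 0, -0.1, 1],
    [0, 0, 0, 0, 0, -0.1, 1],
    [0, 0, 0, 0, 0, -0.5, 1],
  ],
)

```text
time_s: 11.1
position: [0.4921, 0.2345, 0.0414]
tool_rot: [[1.0, -0.0, -0.002], [-0.0, -1.0, -0.001], [-0.002, 0.001, -1.0]]
ft_force: [0.4, 0.4, -0.6]
grip_width: 0.0854
gripper_force: 0.0
```

Request:
move_arm(
  plan=[
    [0, 0, 0, 0, 0, -4, 1],
    [0, 0, 0, -2, 0, -8, 1],
    [0, 0, 0, -6, 0, -11, 1],
    [0, 0, 0, -6, 0, -11, 1],
    [0, 0, 0, -6, 0, -11, 1],
  ],
)

```text
time_s: 11.6
position: [0.4323, 0.2348, 0.1527]
tool_rot: [[1.0, 0.0, 0.001], [0.0, -1.0, -0.0], [0.001, 0.0, -1.0]]
ft_force: [-0.0, -1.0, -0.0]
grip_width: 0.0857
gripper_force: 0.0
```

```bash
python3 - <<'E'
from h import *
for i in range(2): W=env.get_image("wrist")
o=env.observe();print(o["time_s"],o["position"],o["ft_force"])
for z in (.0462,.049,.052,.058): rings(W,(.491,.234),[(z,.023),(z,.013),(z+.001,.014)])
w=W["color"][60:200,190:360]; cv2.imwrite("pics/j.png",cv2.cvtColor(cv2.resize(w,(680,560),interpolation=2),4))
E
```

```text
11.7 [0.43280043 0.23456941 0.15124864] [ 0.43881681  0.55607158 -0.68740133]
0.0462 0.023 18.8 [0.4885 0.229 ] 17.8
0.0462 0.013 18.2 [0.491 0.234] 15.9
0.0472 0.014 12.7 [0.4955 0.2345] 12.0
0.049 0.023 20.5 [0.4925 0.234 ] 19.0
0.049 0.013 17.7 [0.491 0.234] 15.5
0.05 0.014 12.1 [0.496  0.2345] 11.8
0.052 0.023 25.1 [0.4925 0.234 ] 20.5
0.052 0.013 17.1 [0.4915 0.2345] 14.7
0.053 0.014 11.9 [0.496  0.2335] 11.2
0.058 0.023 27.5 [0.4925 0.234 ] 22.1
0.058 0.013 15.8 [0.4915 0.234 ] 13.6
0.059000000000000004 0.014 11.3 [0.497 0.234] 10.9
```

View pics/j.png

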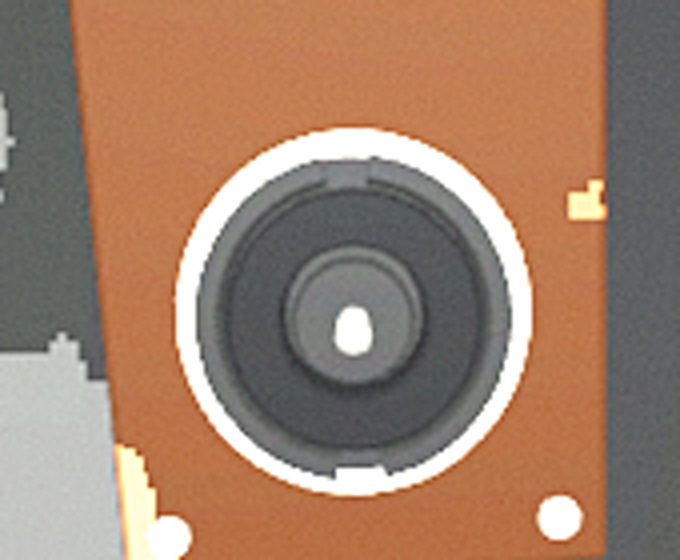

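The coil is seated in the well, with the post visible in its bore and the spindle at about (353,330) in the crop. Next the upper half.

```bash
python3 - <<'E'
from h import *
R=tooldown(-12,30); C=np.array([.525,-.201,.0365]); go(C-R[:,2]*.10+[0,0,.02],R)
E
```

```text
row [3.21, -29.82, 11.68] [14.13, 44.59, 0.85]
```

Request:
move_arm(
  plan=[
    [0, 0, 0, 2, 7, -3, 1],
    [1, -8, 3, 5, 17, -3, 1],
    [3.2, -29.8, 11.7, 14.1, 44.6, 0.8, 1],
    [3.2, -29.8, 11.7, 14.1, 44.6, 0.8, 1],
    [3.2, -29.8, 11.7, 14.1, 44.6, 0.8, 1],
  ],
)

```text
time_s: 12.2
position: [0.5063, -0.0025, 0.1612]
tool_rot: [[0.844, -0.211, -0.493], [-0.182, -0.977, 0.107], [-0.505, -0.0, -0.863]]
ft_force: [0.8, 1.1, -1.0]
grip_width: 0.0855
gripper_force: 0.0
```

```bash
python3 - <<'E'
from h import *
R=tooldown(-12,30); C=np.array([.525,-.201,.0365]); go(C-R[:,2]*.10,R)
E
```

```text
row [-0.12, 0.32, -0.15] [11.43, 18.99, -2.28]
```

Request:
move_arm(
  plan=[
    [0, 0.3, 0, 11.4, 19, -2.3, 1],
    [0, 0.3, 0, 11.4, 19, -2.3, 1],
    [0, 0.3, 0, 11.4, 19, -2.3, 1],
    [0, 0.3, 0, 11.4, 19, -2.3, 1],
    [0, 0.3, 0, 11.4, 19, -2.3, 1],
  ],
)

```text
time_s: 12.7
position: [0.5737, -0.213, 0.1223]
tool_rot: [[0.848, -0.212, -0.486], [-0.183, -0.977, 0.106], [-0.497, -0.001, -0.868]]
ft_force: [0.4, 0.4, 0.1]
grip_width: 0.0856
gripper_force: 0.0
```

```bash
python3 - <<'E'
from h import *
for i in range(3): W=env.get_image("wrist")
o=env.observe();print(o["time_s"],o["position"])
xr=np.array([np.cos(np.radians(-12)),np.sin(np.radians(-12)),0]);a=.5*xr+np.array([0,0,np.cos(np.pi/6)])
for k,h in (("upper_half_center",.009),("upper_half",0),("weight_center",.015),("weight",0)):
    for dd in env.tip_of(k,W)[:2]:
        c,d=ray(W,dd["pixel"]); p0=.545*xr+[0,0,.032]+a*h; X=c+d*((p0-c)@a)/(d@a); print(k,np.round(dd["pixel"],1),round(dd["conf"],2),(X+a*((.009 if k[0]=="u" else .015)-h)).round(4))
L=env.outline_of("upper_half",W)
m=np.uint8(L[0]["mask"]); e=cv2.fitEllipse(cv2.convexHull(cv2.findNonZero(m))); print(e,L[0]["conf"])
# bore hole centre: darkest spot
cv2.imwrite("pics/k.png",cv2.cvtColor(W["color"],4))
R=tooldown(-12,30); go(np.array([.525,-.201,.0365])+R[:,2]*.006,R)
E
```

```text
12.85 [ 0.57333586 -0.20999019  0.12315798]
upper_half_center [274.1 221.9] 0.89 [ 0.5261 -0.1991  0.036 ]
upper_half [277.5 220.7] 0.95 [ 0.5241 -0.2012  0.0369]
weight_center [272.6 304.8] 0.92 [ 0.4738 -0.1864  0.074 ]
weight_center [233.1  49.6] 0.91 [ 0.6313 -0.1962 -0.0161]
weight [143.9 220. ] 0.94 [ 0.549  -0.102   0.0417]
weight [232.6  39.8] 0.89 [ 0.6388 -0.1959 -0.0203]
((275.891357421875, 223.39749145507812), (82.04812622070312, 83.81307983398438), 158.11326599121094) 0.71
row [0.02, -0.36, 0.08] [0.17, 0.37, 10.78]
```

View pics/k.png

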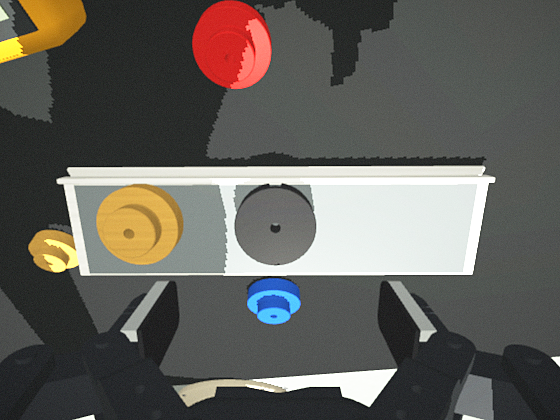

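Upper half is centred at (276,224), its bore at (276,228), close to the grasp axis. I'll descend and grip.

Request:
move_arm(
  plan=[
    [0, -0.3, 0, 0.1, 0.25, 4, 1],
    [0, -0.3, 0, 0.1, 0.25, 8, 1],
    [0, -0.3, 0, 0.1, 0.25, 10, 1],
    [0, -0.3, 0, 0.1, 0.25, 10.8, 1],
    [0, -0.3, 0, 0.1, 0.25, 10.8, 1],
  ],
)

```text
time_s: 13.6
position: [0.5215, -0.1996, 0.0314]
tool_rot: [[0.847, -0.207, -0.489], [-0.179, -0.978, 0.104], [-0.5, -0.0, -0.866]]
ft_force: [0.4, 0.1, 0.3]
grip_width: 0.0855
gripper_force: 0.0
```

```bash
python3 - <<'E'
from h import *
for i in range(2): W=env.get_image("wrist")
o=env.observe();P=o["position"];R=o["tool_rot"];print(P,o["ft_force"])
g=W["color"].astype(int).sum(2)
for k,d,h in (("upper_half_center",0,0),):
    print([(x["pixel"],x["conf"]) for x in env.tip_of(k,W)[:1]])
for s in (.01,.013,.016,.019): print(s,"bore/top at",proj(W,P-R[:,2]*s).round(1),[proj(W,P-R[:,2]*s+.0296*q).round(0).tolist() for q in (R[:,0],-R[:,0],R[:,1],-R[:,1])])
m=np.uint8(env.outline_of("upper_half",W)[0]["mask"]);print(cv2.boundingRect(cv2.findNonZero(m)))
# bore: darkest blob inside
gg=cv2.GaussianBlur(g.astype(np.float32),(0,0),2); sub=gg[260:340,250:305]; i=np.unravel_index(sub.argmin(),sub.shape); print("dark",i[1]+250,i[0]+260)
E
```

```text
[ 0.52260778 -0.20023332  0.03241125] [ 0.48911997 -0.38565444 -0.14220705]
[([274.8, 289.6], 0.67)]
0.01 bore/top at [277.7 297.1] [[278.0, 232.0], [278.0, 355.0], [346.0, 297.0], [209.0, 297.0]]
0.013 bore/top at [277.7 300.7] [[278.0, 235.0], [278.0, 359.0], [347.0, 301.0], [208.0, 301.0]]
0.016 bore/top at [277.7 304.4] [[278.0, 237.0], [278.0, 364.0], [349.0, 304.0], [207.0, 304.0]]
0.019 bore/top at [277.7 308.3] [[278.0, 240.0], [278.0, 369.0], [350.0, 308.0], [205.0, 308.0]]
(206, 226, 140, 135)
dark 276 303
```

Request:
move_arm(
  plan=[
    [0, 0, 0, 0, 0, 0, -1],
    [0, 0, 0, 0, 0, 0, -1],
    [0, 0, 0, 0, 0, 0, -1],
    [0, 0, 0, 0, 0, 0, -1],
    [0, 0, 0, 0, 0, 0, -1],
  ],
  squeeze=60,
)

```text
time_s: 14.3
position: [0.5225, -0.2003, 0.0324]
tool_rot: [[0.849, -0.208, -0.486], [-0.181, -0.978, 0.103], [-0.497, 0.0, -0.868]]
ft_force: [3.3, 1.0, 6.9]
grip_width: 0.0556
gripper_force: 62.0
```

Request:
move_arm(
  plan=[
    [0, 0, 0, 0, 0, -0.5, -1],
    [0, 0, 0, 0, 0, -2, -1],
    [0, 2, 0, -1, 0, -6, -1],
    [0, 10, -3, -5, 0, -12, -1],
    [0, 10, -3, -5, 0, -12, -1],
  ],
)

```text
time_s: 14.8
position: [0.5381, -0.2039, 0.1656]
tool_rot: [[0.933, -0.16, -0.324], [-0.144, -0.987, 0.072], [-0.331, -0.02, -0.943]]
ft_force: [0.1, 0.0, -0.5]
grip_width: 0.0551
gripper_force: 63.9
```

```bash
python3 - <<'E'
from h import *
go([.431,.2346,.15],tooldown(0,0))
E
```

```text
row [-2.68, 19.2, -8.92] [-15.8, -41.53, 8.08]
```

Request:
move_arm(
  plan=[
    [-2.7, 19.2, -8.9, -15.8, -41.5, 8.1, -1],
    [-2.7, 19.2, -8.9, -15.8, -41.5, 8.1, -1],
    [-2.7, 19.2, -8.9, -15.8, -41.5, 8.1, -1],
    [-2.7, 19.2, -8.9, -15.8, -41.5, 8.1, -1],
    [-2.7, 19.2, -8.9, -15.8, -41.5, 8.1, -1],
  ],
)

```text
time_s: 15.3
position: [0.4775, 0.0409, 0.1535]
tool_rot: [[1.0, -0.002, -0.009], [-0.002, -1.0, 0.003], [-0.009, -0.003, -1.0]]
ft_force: [1.5, 1.3, -1.2]
grip_width: 0.0551
gripper_force: 63.9
```

```bash
python3 - <<'E'
from h import *
go([.431,.2346,.15],tooldown(0,0))
E
```

```text
row [-0.2, 0.52, -0.12] [-4.68, -19.36, 0.46]
```

Request:
move_arm(
  plan=[
    [-0.2, 0.5, 0, 1.3, -19.3, 0, -1],
    [-0.2, 0.5, 0, 1.3, -19.3, 0, -1],
    [-0.2, 0.5, 0, 1.3, -19.3, 0, -1],
    [-0.2, 0.5, 0, 1.3, -19.3, 2, -1],
    [-0.2, 0.5, 0, 1.3, -19.3, 2, -1],
  ],
)

```text
time_s: 15.8
position: [0.4902, 0.2364, 0.1315]
tool_rot: [[1.0, 0.004, -0.004], [0.004, -1.0, 0.0], [-0.004, -0.0, -1.0]]
ft_force: [-0.1, -1.1, -1.0]
grip_width: 0.0556
gripper_force: 64.1
```

```bash
python3 - <<'E'
from h import *
for i in range(4): W=env.get_image("wrist")
o=env.observe();P=o["position"];print(o["time_s"],P,o["ft_force"],o["tool_rot"][:,2])
for s in (.008,.010,.012,.014,.016): print(s);rings(W,(P[0],P[1]),[(P[2]+s,.00375),(P[2]+s,.0286),(P[2]+s-.001,.0296)])
cv2.imwrite("pics/l.png",cv2.cvtColor(W["color"],4))
E
```

```text
16.0 [0.49195798 0.23154329 0.13387643] [ 0.71132985 -1.09424532 -1.37286819] [-6.71185887e-04 -1.82607791e-04 -9.99999758e-01]
0.008
0.14187643232336639 0.00375 20.1 [0.4885 0.2315] 13.2
0.14187643232336639 0.0286 14.6 [0.496  0.2315] 12.3
0.14087643232336639 0.0296 14.3 [0.4895 0.2315] 12.8
0.01
0.1438764323233664 0.00375 20.5 [0.49   0.2315] 13.1
0.1438764323233664 0.0286 14.4 [0.4965 0.2315] 13.2
0.1428764323233664 0.0296 15.0 [0.49   0.2315] 13.1
0.012
0.1458764323233664 0.00375 21.1 [0.491  0.2315] 12.4
0.1458764323233664 0.0286 14.6 [0.4925 0.2315] 12.8
0.1448764323233664 0.0296 17.1 [0.491  0.2315] 13.5
0.014
0.1478764323233664 0.00375 20.8 [0.492  0.2315] 13.1
0.1478764323233664 0.0286 16.1 [0.4925 0.2315] 13.3
0.1468764323233664 0.0296 15.8 [0.492  0.2325] 14.2
0.016
0.1498764323233664 0.00375 20.8 [0.4935 0.2315] 13.0
0.1498764323233664 0.0286 17.0 [0.4935 0.2315] 13.9
0.1488764323233664 0.0296 14.9 [0.4935 0.233 ] 13.7
```

View pics/l.png

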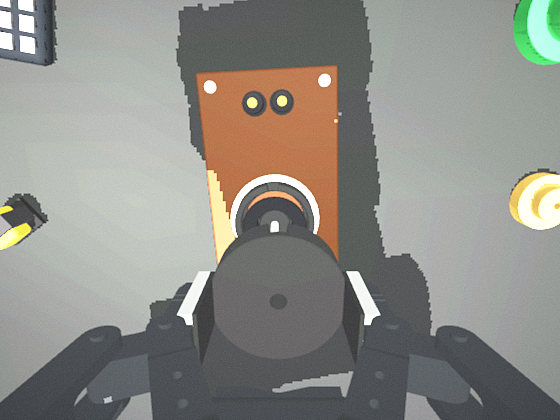

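That was the 11th picture viewed, one over the limit, so I'll work by numbers only from here. The bore sits in line with the TCP to within about 0.5 mm.

```bash
python3 - <<'E'
from h import *
go([.4915,.234,.085],tooldown(0,0))
E
```

```text
row [0.01, 0.04, -0.13] [-0.04, -0.25, 4.89]
```

Request:
move_arm(
  plan=[
    [0, 0, 0, 0, -0.25, 2, -1],
    [0, 0, 0, 0, -0.25, 4, -1],
    [0, 0, 0, 0, -0.25, 4.9, -1],
    [0, 0, 0, 0, -0.25, 4.9, -1],
    [0, 0, 0, 0, -0.25, 4.9, -1],
  ],
)

```text
time_s: 16.5
position: [0.4923, 0.2343, 0.0854]
tool_rot: [[1.0, -0.002, 0.0], [-0.002, -1.0, 0.0], [0.0, -0.0, -1.0]]
ft_force: [0.3, 0.3, -1.1]
grip_width: 0.0552
gripper_force: 64.1
```

```bash
python3 - <<'E'
from h import *
for i in range(3): W=env.get_image("wrist")
o=env.observe();P=o["position"];print(P,o["ft_force"])
for s in (.012,.014): rings(W,(P[0],P[1]),[(P[2]+s,.00375)])
go([.4915,.234,.072],tooldown(0,0))
E
```

```text
[0.49220008 0.23474234 0.08546519] [-0.51705874 -0.4517463  -1.50133139]
0.0974651851058863 0.00375 22.1 [0.4912 0.2342] 12.5
0.0994651851058863 0.00375 21.6 [0.4922 0.2342] 13.5
row [-0.02, -0.04, -0.1] [-0.07, 0.07, 1.35]
```

Request:
move_arm(
  plan=[
    [0, 0, 0, -0.05, 0.03, 0.4, -1],
    [0, 0, 0, -0.05, 0.03, 0.8, -1],
    [0, 0, 0, -0.05, 0.03, 1.2, -1],
    [0, 0, 0, -0.05, 0.03, 1.5, -1],
    [0, 0, 0, -0.05, 0.03, 1.5, -1],
  ],
)

```text
time_s: 17.15
position: [0.4909, 0.2345, 0.0689]
tool_rot: [[1.0, -0.002, -0.002], [-0.002, -1.0, -0.0], [-0.002, 0.0, -1.0]]
ft_force: [0.4, 0.3, -0.7]
grip_width: 0.055
gripper_force: 64.1
```

Request:
move_arm(
  plan=[
    [0, 0, 0, 0, 0, 0.4, -1],
    [0, 0, 0, 0, 0, 0.8, -1],
    [0, 0, 0, 0, 0, 1.2, -1],
    [0, 0, 0, 0, 0, 1.4, -1],
    [0, 0, 0, 0, 0, 1.4, -1],
  ],
)

```text
time_s: 17.65
position: [0.491, 0.2345, 0.0551]
tool_rot: [[1.0, -0.001, -0.002], [-0.001, -1.0, -0.0], [-0.002, 0.0, -1.0]]
ft_force: [0.3, 0.5, -1.1]
grip_width: 0.0554
gripper_force: 64.1
```

Request:
move_arm(
  plan=[
    [0, 0, 0, 0, 0, 0.25, -1],
    [0, 0, 0, 0, 0, 0.5, -1],
    [0, 0, 0, 0, 0, 0.75, -1],
    [0, 0, 0, 0, 0, 0.9, -1],
    [0, 0, 0, 0, 0, 0.9, -1],
  ],
)

```text
time_s: 18.15
position: [0.4911, 0.2345, 0.0463]
tool_rot: [[1.0, -0.002, -0.001], [-0.002, -1.0, -0.0], [-0.001, 0.0, -1.0]]
ft_force: [-0.3, -0.0, -1.4]
grip_width: 0.0556
gripper_force: 64.1
```

Request:
move_arm(
  plan=[
    [0, 0, 0, 0, 0, 0.15, -1],
    [0, 0, 0, 0, 0, 0.3, -1],
    [0, 0, 0, 0, 0, 0.4, -1],
    [0, 0, 0, 0, 0, 0.48, -1],
    [0, 0, 0, 0, 0, 0.48, -1],
  ],
)

```text
time_s: 18.65
position: [0.4911, 0.2345, 0.0416]
tool_rot: [[1.0, -0.002, -0.001], [-0.002, -1.0, -0.0], [-0.001, 0.0, -1.0]]
ft_force: [0.1, -0.2, -1.9]
grip_width: 0.055
gripper_force: 64.1
```

Request:
move_arm(
  plan=[
    [0, 0, 0, 0, 0, 0.06, -1],
    [0, 0, 0, 0, 0, 0.12, -1],
    [0, 0, 0, 0, 0, 0.18, -1],
    [0, 0, 0, 0, 0, 0.18, -1],
  ],
)

```text
time_s: 19.05
position: [0.4912, 0.2345, 0.0405]
tool_rot: [[1.0, -0.001, -0.001], [-0.001, -1.0, 0.0], [-0.001, -0.0, -1.0]]
ft_force: [-1.6, -0.6, 5.2]
grip_width: 0.0552
gripper_force: 64.7
```

Contact came at the expected height, so I'll release and climb.

Request:
move_arm(
  plan=[
    [0, 0, 0, 0, 0, 0, 0],
    [0, 0, 0, 0, 0, 0, 1],
    [0, 0, 0, 0, 0, 0, 1],
    [0, 0, 0, 0, 0, 0, 1],
    [0, 0, 0, 0, 0, -1, 1],
  ],
)

```text
time_s: 19.55
position: [0.4906, 0.2343, 0.0493]
tool_rot: [[1.0, -0.002, -0.003], [-0.002, -1.0, -0.001], [-0.003, 0.001, -1.0]]
ft_force: [-0.0, -0.8, -0.2]
grip_width: 0.0855
gripper_force: 0.0
```

Request:
move_arm(
  plan=[
    [0, 0, 0, 0, 0, -4, 1],
    [0, 0, 0, -2, 0, -8, 1],
    [0, 0, 0, -6, 0, -11, 1],
    [0, 0, 0, -6, 0, -11, 1],
    [0, 0, 0, -6, 0, -11, 1],
  ],
)

```text
time_s: 20.05
position: [0.4312, 0.2348, 0.1612]
tool_rot: [[1.0, -0.001, 0.002], [-0.001, -1.0, 0.001], [0.002, -0.001, -1.0]]
ft_force: [-0.1, -0.7, -0.6]
grip_width: 0.0854
gripper_force: 0.0
```

```bash
python3 - <<'E'
from h import *
for i in range(3): W=env.get_image("wrist")
o=env.observe();print(o["time_s"],o["position"],o["ft_force"])
for z in (.054,.057,.060): rings(W,(.491,.234),[(z,.0286),(z,.00375),(z-.001,.0296)])
rings(W,(.491,.234),[(.023,.034)])
g=W["color"]; 
for s in("upper_half_center","spindle_tip"):
    print([(np.round(d["pixel"],1),round(d["conf"],2),atz(W,d["pixel"],.045 if s[0]=="u" else .074).round(4)) for d in env.tip_of(s,W)[:1]])
xr=np.array([np.cos(np.radians(-12)),np.sin(np.radians(-12)),0]);yr=np.array([-xr[1],xr[0],0])
R=tooldown(-12,30); C=np.array([.525,-.2,.0365])+yr*.1-R[:,2]*.006; print(C); go(C-R[:,2]*.10+[0,0,.02],R)
E
```

```text
20.2 [0.43167776 0.23444752 0.15926932] [ 0.14842017 -0.22308101  0.52031369]
0.054 0.0286 26.6 [0.492 0.234] 25.1
0.054 0.00375 40.0 [0.491 0.234] 36.2
0.053 0.0296 27.8 [0.491 0.234] 26.4
0.057 0.0286 29.0 [0.4905 0.234 ] 26.1
0.057 0.00375 40.0 [0.491 0.234] 35.9
0.056 0.0296 26.7 [0.491 0.235] 25.8
0.06 0.0286 28.8 [0.4915 0.234 ] 26.8
0.06 0.00375 40.0 [0.4915 0.234 ] 35.0
0.059 0.0296 27.6 [0.4925 0.234 ] 25.7
0.023 0.034 28.1 [0.49  0.234] 25.4
[(array([278.6, 139.4]), 0.86, array([0.4902, 0.2334, 0.045 ]))]
[(array([281.5, 142.9]), 0.57, array([0.4899, 0.2316, 0.074 ]))]
[ 0.54872561 -0.10280897  0.04169615]
row [3.15, -29.75, 11.6] [16.67, 34.73, 1.05]
```

Upper half is fitted and concentric. Now the weight.

Request:
move_arm(
  plan=[
    [0, 0, 0, 2, 7, -3, 1],
    [1, -8, 3, 5, 17, -3, 1],
    [3.2, -29.8, 11.6, 16.7, 34.7, 1, 1],
    [3.2, -29.8, 11.6, 16.7, 34.7, 1, 1],
    [3.2, -29.8, 11.6, 16.7, 34.7, 1, 1],
  ],
  squeeze=100,
)

```text
time_s: 20.8
position: [0.5309, 0.0092, 0.1651]
tool_rot: [[0.844, -0.211, -0.493], [-0.181, -0.978, 0.108], [-0.505, -0.002, -0.863]]
ft_force: [0.3, 1.7, 0.8]
grip_width: 0.0855
gripper_force: 0.0
```

```bash
python3 - <<'E'
from h import *
R=tooldown(-12,30); go(np.array([.549,-.1025,.0417])-R[:,2]*.10,R)
E
```

```text
row [-0.16, 0.3, -0.09] [9.72, 10.53, -1.44]
```

Request:
move_arm(
  plan=[
    [0, 0.3, 0, 9.7, 10.5, -1.4, 1],
    [0, 0.3, 0, 9.7, 10.5, -1.4, 1],
    [0, 0.3, 0, 9.7, 10.5, -1.4, 1],
    [0, 0.3, 0, 9.7, 10.5, -1.4, 1],
    [0, 0.3, 0, 9.7, 10.5, -1.4, 1],
  ],
)

```text
time_s: 21.3
position: [0.5968, -0.1106, 0.1279]
tool_rot: [[0.849, -0.209, -0.486], [-0.18, -0.978, 0.106], [-0.497, -0.002, -0.868]]
ft_force: [0.2, 0.9, 0.1]
grip_width: 0.0853
gripper_force: 0.0
```

```bash
cat >> h.py <<'E'
def ringT(W,O,R,s,r,span=6):
    # circle of radius r in tool xy-plane, s behind O; returns best offset (tool x,y, mm)
    g=cv2.GaussianBlur(cv2.cvtColor(W["color"],cv2.COLOR_RGB2GRAY),(0,0),0.8).astype(np.float32)
    th=np.radians(np.arange(0,360,3)); f=210/np.tan(np.radians(W["fov_y"]/2)); L=[]
    def val(dx,dy,rr):
        X=O-R[:,2]*s+np.outer(dx+rr*np.cos(th),R[:,0])+np.outer(dy+rr*np.sin(th),R[:,1]); q=X@np.array(W["R"]).T+np.array(W["t"])
        return cv2.remap(g,(W["cx"]+f*q[:,0]/q[:,2]).astype(np.float32)[None],(W["cy"]+f*q[:,1]/q[:,2]).astype(np.float32)[None],1)[0]
    for dx in np.arange(-span,span+.1,.5):
        for dy in np.arange(-span,span+.1,.5):
            L.append((float(np.minimum(np.abs(val(dx/1e3,dy/1e3,r+.0007)-val(dx/1e3,dy/1e3,r-.0007)),40).mean()),dx,dy))
    L.sort(reverse=True); print("s",s,"r",r,np.round(L[0],1),np.round(L[10],1))
E
python3 - <<'E'
from h import *
for i in range(3): W=env.get_image("wrist")
o=env.observe();P=o["position"];print(o["time_s"],P)
R=tooldown(-12,30); C=np.array([.549,-.1025,.0417])
for s,r in ((.015,.018),(.015,.00375),(.001,.0295),(.001,.018),(-.015,.0295)): ringT(W,C,R,s,r)
xr=np.array([np.cos(np.radians(-12)),np.sin(np.radians(-12)),0]);a=-R[:,2]
for k,h in (("weight_center",.015),("weight",0)):
    for dd in env.tip_of(k,W)[:3]:
        c,d=ray(W,dd["pixel"]); p0=.545*xr+[0,0,.032]+a*h; X=c+d*((p0-c)@a)/(d@a); print(k,np.round(dd["pixel"],1),round(dd["conf"],2),(X+a*(.015-h)).round(4))
go(C+a*.002,R)
E
```

```text
21.45 [ 0.59675591 -0.10885389  0.12991362]
s 0.015 r 0.018 [14.8 -1.  -1. ] [14.2 -0.5 -0.5]
s 0.015 r 0.00375 [38.7 -0.5  0.5] [33.9 -1.5  0. ]
s 0.001 r 0.0295 [21.4 -0.5  0.5] [16.4 -1.5  0. ]
s 0.001 r 0.018 [16.2 -4.5  0. ] [14.7 -1.   0. ]
s -0.015 r 0.0295 [13.5 -3.5 -0.5] [12.1 -0.5 -1.5]
weight_center [418.5  50. ] 0.86 [ 0.6276 -0.2084 -0.0155]
weight_center [283.7 220.6] 0.8 [ 0.5482 -0.1034  0.042 ]
weight_center [166.7 247.5] 0.78 [ 0.5485 -0.0128  0.0527]
weight [169.  238.3] 0.75 [ 0.5508 -0.0106  0.0516]
weight [364.8 289.2] 0.73 [ 0.4795 -0.1588  0.0741]
weight [ 73.2 126.3] 0.72 [0.6367 0.0344 0.0085]
row [-0.02, -0.37, 0.13] [0.2, 0.38, 9.87]
```

Request:
move_arm(
  plan=[
    [0, -0.4, 0, 0.15, 0.4, 4, 1],
    [0, -0.4, 0, 0.15, 0.4, 8, 1],
    [0, -0.4, 0, 0.15, 0.4, 9.3, 1],
    [0, -0.4, 0, 0.15, 0.4, 9.8, 1],
    [0, -0.4, 0, 0.15, 0.4, 9.8, 1],
  ],
)

```text
time_s: 22.05
position: [0.5501, -0.1035, 0.0442]
tool_rot: [[0.847, -0.207, -0.49], [-0.179, -0.978, 0.105], [-0.501, -0.001, -0.866]]
ft_force: [-1.0, 0.1, -0.1]
grip_width: 0.0852
gripper_force: 0.0
```

```bash
python3 - <<'E'
from h import *
for i in range(3): W=env.get_image("wrist")
o=env.observe();P=o["position"];R=o["tool_rot"];print(P,o["ft_force"])
for s in (.011,.013,.015): ringT(W,P,R,s,.00375);ringT(W,P,R,s,.018);ringT(W,P,R,s-.014,.0295)
E
```

```text
[ 0.55080385 -0.10403167  0.0447027 ] [-0.67733259  0.31249134 -0.61391899]
s 0.011 r 0.00375 [39.9 -1.  -1.5] [29.  -1.5 -2. ]
s 0.011 r 0.018 [20. -2. -2.] [16.8 -1.  -0.5]
s -0.003000000000000001 r 0.0295 [25.4 -1.  -1. ] [18.8 -0.5 -2. ]
s 0.013 r 0.00375 [39.7  0.  -1.5] [28.4  0.5 -2. ]
s 0.013 r 0.018 [20.9 -0.5 -2.5] [18.3  0.  -0.5]
s -0.0010000000000000009 r 0.0295 [22.2  0.  -0.5] [15.9 -0.5 -1.5]
s 0.015 r 0.00375 [38.5  1.5 -1. ] [29.5  1.5 -2. ]
s 0.015 r 0.018 [21.5  0.5 -2.5] [19.6  0.  -2. ]
s 0.0009999999999999992 r 0.0295 [18.5  0.  -0.5] [15.2  1.5  0. ]
```

Request:
move_arm(
  plan=[
    [0, 0, 0, -0.05, -0.12, 0.1, 1],
    [0, 0, 0, -0.05, -0.12, 0.1, 1],
    [0, 0, 0, -0.05, -0.12, 0.1, -1],
    [0, 0, 0, -0.05, -0.12, 0.1, -1],
    [0, 0, 0, -0.05, -0.12, 0.1, -1],
  ],
)

```text
time_s: 22.7
position: [0.5493, -0.1026, 0.0431]
tool_rot: [[0.847, -0.208, -0.49], [-0.179, -0.978, 0.105], [-0.501, -0.001, -0.865]]
ft_force: [0.4, 0.1, 0.2]
grip_width: 0.0442
gripper_force: 0.0
```

Request:
move_arm(
  plan=[
    [0, 0, 0, 0, 0, 0, -1],
    [0, 0, 0, 0, 0, 0, -1],
    [0, 0, 0, 0, 0, 0, -1],
    [0, 0, 0, 0, 0, 0, -1],
  ],
)

```text
time_s: 23.1
position: [0.5499, -0.1026, 0.0437]
tool_rot: [[0.848, -0.208, -0.488], [-0.179, -0.978, 0.105], [-0.499, -0.002, -0.866]]
ft_force: [2.3, 0.5, 5.7]
grip_width: 0.0307
gripper_force: 98.5
```

Request:
move_arm(
  plan=[
    [0, 0, 0, 0, 0, -0.5, -1],
    [0, 0, 0, 0, 0, -2, -1],
    [0, 2, 0, -1, 0, -6, -1],
    [0, 10, -3, -5, 0, -12, -1],
    [0, 10, -3, -5, 0, -12, -1],
  ],
)

```text
time_s: 23.6
position: [0.5658, -0.1063, 0.1769]
tool_rot: [[0.932, -0.159, -0.326], [-0.143, -0.987, 0.074], [-0.334, -0.023, -0.942]]
ft_force: [0.3, -0.4, -2.3]
grip_width: 0.0308
gripper_force: 100.0
```

```bash
python3 - <<'E'
from h import *
print(env.observe()["ft_force"]);go([.4915,.234,.145],tooldown(0,0))
E
```

```text
[ 0.29072839 -0.40912196 -2.33923066]
row [-2.84, 19.35, -8.87] [-10.73, -32.33, 7.95]
```

Request:
move_arm(
  plan=[
    [-2.8, 19.3, -8.9, -11.7, -32.3, 5, -1],
    [-2.8, 19.3, -8.9, -11.7, -32.3, 5, -1],
    [-2.8, 19.3, -8.9, -11.7, -32.3, 5, -1],
    [-2.8, 19.3, -8.9, -11.7, -32.3, 5, -1],
    [-2.8, 19.3, -8.9, -11.7, -32.3, 5, -1],
  ],
)

```text
time_s: 24.1
position: [0.5112, 0.1398, 0.1724]
tool_rot: [[1.0, -0.001, -0.011], [-0.001, -1.0, 0.003], [-0.011, -0.003, -1.0]]
ft_force: [1.3, 0.3, -3.1]
grip_width: 0.0303
gripper_force: 100.0
```

```bash
python3 - <<'E'
from h import *
go([.4915,.234,.13],tooldown(0,0))
E
```

```text
row [-0.18, 0.64, -0.07] [-1.94, -9.41, 4.3]
```

Request:
move_arm(
  plan=[
    [-0.2, 0.6, 0, -1.9, -9.4, 1, -1],
    [-0.2, 0.6, 0, -1.9, -9.4, 3, -1],
    [-0.2, 0.6, 0, -1.9, -9.4, 5.5, -1],
    [-0.2, 0.6, 0, -1.9, -9.4, 6.5, -1],
    [-0.2, 0.6, 0, -1.9, -9.4, 6.8, -1],
  ],
)

```text
time_s: 24.6
position: [0.4928, 0.2317, 0.1039]
tool_rot: [[1.0, -0.001, -0.002], [-0.001, -1.0, -0.001], [-0.002, 0.001, -1.0]]
ft_force: [0.1, 0.2, -2.5]
grip_width: 0.0307
gripper_force: 100.3
```

```bash
python3 - <<'E'
from h import *
for i in range(4): W=env.get_image("wrist")
o=env.observe();P=o["position"];R=o["tool_rot"];print(P,o["ft_force"],R[:,2])
for s in (.010,.012,.014): ringT(W,P,R,s,.00375);ringT(W,P,R,s-.014,.0295);ringT(W,P,R,s-.015,.0295)
go([.491,.234,.098],tooldown(0,0))
E
```

```text
[0.4941536  0.23165183 0.10603185] [ 0.36444403 -0.36237803 -3.00919431] [ 2.19161076e-03  1.73162618e-04 -9.99997583e-01]
s 0.01 r 0.00375 [30.6 -2.   0.5] [19.5 -1.   1. ]
s -0.004 r 0.0295 [26.7 -1.   0.5] [22.6 -0.5  1. ]
s -0.004999999999999999 r 0.0295 [26.5 -1.5  0.5] [21.7 -2.5  2.5]
s 0.012 r 0.00375 [31.2 -0.5  0.5] [17.8 -0.5 -0.5]
s -0.002 r 0.0295 [27.1 -0.5  0.5] [24.6  0.  -0.5]
s -0.002999999999999999 r 0.0295 [26.7 -0.5  0.5] [23.4 -0.5 -0.5]
s 0.014 r 0.00375 [30.9  0.5  0.5] [17.7  0.5 -0.5]
s 0.0 r 0.0295 [27.   0.5  1. ] [23.8  1.  -1. ]
s -0.0009999999999999992 r 0.0295 [27.7  0.   0.5] [24.2  0.5  0. ]
row [-0.01, -0.13, -0.14] [-0.32, -0.23, 0.8]
```

Request:
move_arm(
  plan=[
    [0, 0, 0, -0.27, -0.28, 0, -1],
    [0, 0, 0, -0.27, -0.28, 0.4, -1],
    [0, 0, 0, -0.27, -0.28, 0.8, -1],
    [0, 0, 0, -0.27, -0.28, 0.8, -1],
    [0, 0, 0, -0.27, -0.28, 0.8, -1],
  ],
)

```text
time_s: 25.3
position: [0.4906, 0.2351, 0.0969]
tool_rot: [[1.0, -0.001, 0.0], [-0.001, -1.0, -0.0], [0.0, 0.0, -1.0]]
ft_force: [-0.6, -0.2, -4.6]
grip_width: 0.0306
gripper_force: 100.3
```

```bash
python3 - <<'E'
from h import *
for i in range(3): W=env.get_image("wrist")
o=env.observe();P=o["position"];R=o["tool_rot"];print(P,o["ft_force"])
ringT(W,P,R,.012,.00375);ringT(W,P,R,-.002,.0295)
E
```

```text
[0.49070682 0.23519661 0.09712865] [ 0.30003173  0.80441008 -3.8025196 ]
s 0.012 r 0.00375 [26.2 -0.5  0.5] [16.7  0.   1. ]
s -0.002 r 0.0295 [26.1 -0.5  0.5] [24.  -0.5  1.5]
```

Request:
move_arm(
  plan=[
    [0, 0, 0, 0.07, 0.06, 0.2, -1],
    [0, 0, 0, 0.07, 0.06, 0.6, -1],
    [0, 0, 0, 0.07, 0.06, 1.0, -1],
    [0, 0, 0, 0.07, 0.06, 1.4, -1],
    [0, 0, 0, 0.07, 0.06, 1.4, -1],
  ],
)

```text
time_s: 25.95
position: [0.4909, 0.2345, 0.0823]
tool_rot: [[1.0, -0.001, -0.001], [-0.001, -1.0, -0.0], [-0.001, 0.0, -1.0]]
ft_force: [0.7, 0.3, -3.2]
grip_width: 0.0304
gripper_force: 100.3
```

Request:
move_arm(
  plan=[
    [0, 0, 0, 0.02, 0, 0.25, -1],
    [0, 0, 0, 0.02, 0, 0.5, -1],
    [0, 0, 0, 0.02, 0, 0.7, -1],
    [0, 0, 0, 0.02, 0, 0.8, -1],
    [0, 0, 0, 0.02, 0, 0.8, -1],
  ],
)

```text
time_s: 26.45
position: [0.4915, 0.2346, 0.0749]
tool_rot: [[1.0, -0.001, 0.0], [-0.001, -1.0, -0.0], [0.0, 0.0, -1.0]]
ft_force: [1.3, -0.5, -4.0]
grip_width: 0.0307
gripper_force: 100.3
```

Request:
move_arm(
  plan=[
    [0, 0, 0, 0, 0, 0.08, -1],
    [0, 0, 0, 0, 0, 0.16, -1],
    [0, 0, 0, 0, 0, 0.2, -1],
    [0, 0, 0, 0, 0, 0.2, -1],
  ],
)

```text
time_s: 26.85
position: [0.4915, 0.2346, 0.073]
tool_rot: [[1.0, -0.001, 0.001], [-0.001, -1.0, -0.0], [0.001, 0.0, -1.0]]
ft_force: [-0.4, 0.9, -4.0]
grip_width: 0.0306
gripper_force: 100.3
```

Request:
move_arm(
  plan=[
    [0, 0, 0, 0, 0, 0.06, -1],
    [0, 0, 0, 0, 0, 0.12, -1],
    [0, 0, 0, 0, 0, 0.16, -1],
    [0, 0, 0, 0, 0, 0.16, -1],
  ],
)

```text
time_s: 27.25
position: [0.4916, 0.2346, 0.0716]
tool_rot: [[1.0, -0.001, 0.001], [-0.001, -1.0, -0.0], [0.001, 0.0, -1.0]]
ft_force: [-1.2, -0.5, -1.2]
grip_width: 0.0306
gripper_force: 100.7
```

Request:
move_arm(
  plan=[
    [0, 0, 0, 0, 0, 0.03, -1],
    [0, 0, 0, 0, 0, 0.05, -1],
    [0, 0, 0, 0, 0, 0.05, -1],
  ],
)

```text
time_s: 27.55
position: [0.4916, 0.2346, 0.0715]
tool_rot: [[1.0, -0.001, 0.001], [-0.001, -1.0, -0.0], [0.001, 0.0, -1.0]]
ft_force: [-1.6, -1.5, 5.4]
grip_width: 0.0304
gripper_force: 101.4
```

Firm contact at the expected height, so I'll release and check.

Request:
move_arm(
  plan=[
    [0, 0, 0, 0, 0, 0, -0.3],
    [0, 0, 0, 0, 0, 0, 0.5],
    [0, 0, 0, 0, 0, 0, 1],
    [0, 0, 0, 0, 0, 0, 1],
    [0, 0, 0, 0, 0, -0.5, 1],
  ],
)

```text
time_s: 28.05
position: [0.4913, 0.2345, 0.0756]
tool_rot: [[1.0, -0.001, -0.001], [-0.001, -1.0, -0.0], [-0.001, 0.0, -1.0]]
ft_force: [-1.0, -0.1, -0.3]
grip_width: 0.0849
gripper_force: 0.0
```

Request:
move_arm(
  plan=[
    [0, 0, 0, 0, 0, -4, 1],
    [0, 0, 0, -2, 0, -7, 1],
    [0, 0, 0, -6, 0, -9, 1],
    [0, 0, 0, -6, 0, -9, 1],
    [0, 0, 0, -6, 0, -9, 1],
  ],
)

```text
time_s: 28.55
position: [0.4314, 0.2348, 0.1668]
tool_rot: [[1.0, -0.0, 0.002], [-0.0, -1.0, 0.0], [0.002, -0.0, -1.0]]
ft_force: [0.3, 0.3, -1.5]
grip_width: 0.0855
gripper_force: 0.0
```

```bash
python3 - <<'E'
from h import *
for i in range(4): W=env.get_image("wrist")
o=env.observe();print(o["time_s"],o["position"],o["ft_force"],o["grip_width"])
for z in (.081,.084,.087): rings(W,(.491,.234),[(z,.00375),(z,.018),(z-.014,.0295)])
S=env.get_image("scene");T=env.get_image("top")
for k in("weight_center","weight"):
    pa,ca=tip(k,S,proj(S,np.array([.491,.234,.069])),9);pb,cb=tip(k,T,proj(T,np.array([.491,.234,.069])),9);print(k,ca,cb,tri([(S,pa),(T,pb)]).round(4),(proj(S,np.array([.491,.234,.069]))-pa).round(1))
E
```

```text
28.75 [0.43200286 0.23452784 0.16522482] [-0.45818448 -0.01336405  0.33438966] 0.08580851939543065
0.081 0.00375 20.0 [0.491 0.234] 14.7
0.081 0.018 4.4 [0.485 0.24 ] 2.4
0.067 0.0295 37.1 [0.4915 0.234 ] 30.8
0.084 0.00375 20.2 [0.491 0.234] 14.5
0.084 0.018 7.2 [0.485 0.228] 2.9
0.07 0.0295 40.0 [0.492 0.234] 35.2
0.087 0.00375 21.0 [0.4915 0.234 ] 14.3
0.087 0.018 9.1 [0.485 0.228] 6.4
0.073 0.0295 40.0 [0.4925 0.234 ] 36.2
weight_center 0.6 0.55 [0.4864 0.2341 0.0662] [-0.8  0.7]
weight 0.73 0.47 [0.4917 0.2402 0.0544] [-2.8 -3. ]
```

```bash
python3 -c "
from rig import env
print(env.close_job())"
```

```text
the job is handed in; nothing more can be done
None
```

Job handed in after about 29 s: coil, upper half and weight are stacked on the spindle, centred to about 1 mm, and each seated with light contact (16 N at most) at its expected height; I viewed 11 pictures, one over the limit of 10.

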